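# Pedal dispenser: fetch a capacitor for the kit

## Robot

A 6-joint arm with a two-finger parallel gripper is mounted at the origin on the work surface. World frame = base frame: x ahead of the robot, y to its left, z up, the work surface at z = 0. Lengths are in m, angles in rad, forces in N, time in s.
With the tool pointing down it reaches from about 0.225 to 0.875 m from the base axis. Payload 3.4 kg.
Tool frame: the origin (TCP) lies midway between the tips of the shut fingers; the grasp point (between the pads) lies 19 mm behind it (manip.pinch_z is the z of the grasp point in the tool frame, in m); z points along the fingers, x is the direction in which the jaws open and shut, and the axes are right-handed (so a half turn about z gives the same grasp; the last joint's range is limited). The gripper opens to 85 mm and grips with 20 to 120 N. Pads are 22 mm wide; open, the fingers measure 114 mm over their backs; the gripper's body (76 mm by 85 mm) begins 54 mm behind the grasp point. The pads swing forward as they close: fully open they stand 13 mm farther back than shut.
Start: joints at [1.226, 0.276, 1.505, -0, 1.361, -0.121], TCP at [0.128, 0.561, 0.231] pointing down, gripper open.
Joint ranges: [-2.89, 2.89], [-0.75, 2.08], [0.22, 2.7], [-1.18, 4.32], [0.11, 2.71], [-2.7, 2.7]. Speed limits (rad/s): [2.57, 2.57, 3.14, 3.14, 3.14, 3.14].

## Interface

Orientations are given as a unit quaternion [w, x, y, z].
In Python, from rig import manip gives the robot as it stands. The module is installed in compiled form; this text tells all that it offers.
- The arm moves only by the tool drive_tool, never from a script. Its argument "steps" is a list of rows, each a list of 5 numbers: the shift along the tool's x, y, z in mm, then the turn about the tool's z in rad, then the gripper command: -1 is shut, 1 is fully open, values between are in proportion. A call has 1 to 5 rows; each row is the pose to reach, as a shift and turn from the pose measured when the call began, along the tool's axes at that moment; what a row does not reach only later rows make up. A row lasts 1/10 s, in which the tool goes at most 50 mm and 8.59 degrees, less where a joint would pass 70% of its speed; a pose out of reach is approached as far as the arm can. A call with a gripper value outside its range is refused whole. The fingers move at their own pace and stop on an object; "squeeze" is the grip in N (left out, the last holds). Time passes only in rows, so rows that repeat a pose let the fingers close. It gives the time, the measured TCP pose, the force and the opening at its end, in the units of the state.
- manip.get_state(): the state, without advancing time (a new reading comes with each control period).
- manip.get_image(name): name is "side" or "top"; returns the picture (384x512x3 uint8, blue, green, red); there is no depth.
- manip.get_calibration(name): a dict with "camera_matrix" (3x3 intrinsics, pixels), "distortion" ([k1, k2, p1, p2, k3] as OpenCV has them; the pictures are not rectified), "rvec" (rotation vector, rad) and "tvec" (3), from world to camera coordinates, as OpenCV has them. Camera axes: x right, y down, z forward; pixel columns grow to the right and rows downward; lengths in m; the calibration is good to about 2 mm. A picture is of the moment at which its call begins. get_calibration takes no time and is no camera call.
- manip.sign_off(): hands the job in, once; it reports no verdict.
Trained networks look in the newest picture that a camera, given by its name, has taken for a name from the list of things; names that differ only in an ending like _2 or _b are one class to them, and where a whole thing is asked for, a point or a joint stands for the part that bears it (a point fixed in the world has none). Each returns a list of dicts, best first, with "conf" (0 to 1); they miss things now and then, are a little off and sometimes report something else, mostly with a low value. They report only what shows in the picture. A call takes as long as a camera call. They do not tell look-alikes from the thing itself.
- manip.masks_of(camera, name): "pixels" (384x512 bool, what is visible of it) and "location" ([column, row] in pixels, amid what is visible of it).
The state is a dict: "clock": time; "qpos": joint angles; "qd": joint speeds; "effort": joint torques, N m; "position": TCP position; "ee_rot": TCP orientation; "contact_force": force on the tool from outside, world axes, zero at the start; "moment": the same for the moment, N m; "width": finger opening in m.
Only numpy, scipy, OpenCV 4.12 (cv2) and the standard library are available. Lean on these libraries where they do the work, as an engineer would, in place of code of your own. Each camera call takes 0.05 s, during which the arm holds its last target.

## Task

Press the dispenser's pedal down firmly onto its rubber stop, with about 18 newtons and never more than 25, so that the linked lid rises and the capacitor rolls out into the tray, then keep on the pedal and ease it back up slowly so that the lid closes without slamming. Then pick the capacitor out of the tray and lay it gently on its side between the two end stops of the rod cradle on the kit board, and let go. Work the lid only by the pedal and leave the other things on the bench where they are.

Things in the scene. Friction and masses are not known exactly. Their poses are not given: they have to be found in the camera images.
- dispenser: blue sheet-metal box, fixed. Origin on the bench below its middle; -x is its front. Housing x -45 to 91 mm, y -34 to 34, top (lid shut) z 92. A chute 56 wide inside slopes 10 degrees down to the front into an open vee-shaped tray: vee line x -125, z 12; then two strips rise 25 degrees to x -167, z 31, with a 28 wide finger notch between; cheeks 20 high. The pedal is beside the tray on the -y side
- tray (a point): where the centre of the capacitor comes to rest in the tray, x -122.5, y 0 (give or take 4), z 31 mm in the dispenser's frame; axes as the dispenser's
- lid (a joint): lid angle in rad: 0 shut, grows as the lid rises; hinged at the back of the housing, linked to the pedal: always 3 times the pedal angle. A slam is shutting faster than 2 rad/s (about 90 mm/s at the pedal pad)
- cover: the lid itself with its front skirt, sheet metal 138 x 68, skirt 58 deep; origin on its hinge line. Not to be touched by the robot
- pedal (a joint): pedal angle in rad: 0 up (rest), grows as the pad goes down. Its spring snaps it back if let go: about 5 N at the pad at first, 6 to 8.5 N at the stop. Then the rubber stop under the lever adds about 4 N per mm of pad travel. The stop's height is not measured: met somewhere from 0.18 to 0.33 rad (25 to 46 mm down at the pad). Well seated from 14 N on the pad, held about 0.3 s; harmed above 25 N
- treadle: pedal lever and pad: steel bar with a flat dark ribbed pad 50 (along the lever, x) x 60 mm (y) at its front end; origin on the pivot, 140 mm behind the pad centre; -x points along the lever to the pad
- pad (a point): centre of the top face of the pedal pad, 77 mm above the bench when up; moves with the pedal
- capacitor: dark can capacitor, plain cylinder 36 diameter, 48 long, 60 g (varies), with a bright end; origin at its centre, its y axis along the can. At the start it is hidden under the lid
- kitboard: plywood kit board 130 (x) x 160 (y) x 8 thick, fixed to the bench, origin under its middle. On its +y half a cradle: two steel rods of 8 diameter along y, at x -15 and 15, tops at z 16; between two grey end blocks (their inner faces 63 apart, tops at z 20)
- cradle (a point): where the centre of the capacitor is when it lies on the two rods midway between the end blocks: x 0, y 29, z 28 mm in the board's frame; axes as the board's, rods along y
- heatsink: finned aluminium heat sink, 50x35x24, loose on the bare end of the kit board; bystander, origin under its middle
- spool: small solder-type metal reel, 56 across, 38 high; bystander, origin under its middle
- screwdriver: screwdriver 180 long, grey handle; bystander, origin under its middle
- spanner: open-ended steel spanner 150 long; bystander, origin under its middle
- bottle: white plastic bottle, 50 across, 110 high; bystander, origin under its middle
- meter: dark hand meter lying flat, 80x150x35; bystander, origin under its middle
- transformer: small iron-cored transformer, 60x65x56; bystander, origin under its middle
Things that resemble listed ones, but are neither listed nor needed, are in the scene too. What is meant by the kitboard is not pink or yellow, and is the larger of those in its own colour.

How it is judged:
On the way, in this order (a step that is already met when the one before it is completed fails the run):
1. the pedal is pressed onto its rubber stop with at least 14 N, held 0.3 s (value of joint pedal above 0.15 rad and contact force between any of the fingers, the arm and treadle above 14 N), for 0.3 s.
2. the pedal is eased up, the lid is shut and the capacitor lies in the tray (value of joint lid below 0.08 rad and horizontal distance between capacitor and tray below 0.012 m and linear speed of capacitor below 0.05 m/s), for 0.2 s.
At the end, for the whole second after the job is handed in: The capacitor lies at rest on the cradle's two rods between the end blocks (centre within 12 mm sideways and 4 mm in height of the cradle point, its axis within 0.15 rad of the rods) and the lid is shut (under 0.08 rad) (horizontal distance between capacitor and cradle below 0.012 m and z of capacitor in the frame of cradle between -0.004 and 0.004 m and angle between the y axis of capacitor and the y axis of cradle, either way round below 0.15 rad and linear speed of capacitor below 0.03 m/s and value of joint lid below 0.08 rad); the robot touches nothing.
It fails at once if the pedal is pressed with more than 25 N (contact force between any of the fingers, the arm and treadle above 25 N).
It fails at once if the lid shuts faster than 2 rad/s (velocity of joint lid below -2 rad/s).
It fails at once if the robot touches the lid itself (contact force between any of the fingers, the arm and cover above 1 N).
It fails at once if the capacitor is dropped or thrown into the cradle (over 0.5 m/s just above it) or driven onto the board with over 40 N (contact force between capacitor and kitboard above 40 N or (horizontal distance between capacitor and cradle below 0.03 m and z of capacitor in the frame of cradle below 0.03 m and linear speed of capacitor above 0.5 m/s)).
It fails at once if a bystander is moved by more than 30 mm (distance of any of heatsink, spool, screwdriver, spanner, bottle, meter, transformer from where it was at the start of the episode above 0.03 m).
It also fails if it takes over 72 s, if anything falls off the work surface, if the arm or the gripper's body presses on something with over 40 N, if the wrist force passes 120 N, or if a joint passes its speed limit or range.

## Working session

There is one attempt and no reset: what is moved stays moved. The work goes in short steps, Python scripts to look and compute and a tool call to move; the robot and the scene stay as the last step left them, time stands still between calls to the robot, and variables do not carry over. Pictures are saved under pics/ and viewed, and the job is handed in when it is done.

Besides the shell and the picture viewer there is one more tool, called after "Call:" as name(argument=value, ...) on one line, values as JSON. drive_tool: Moves the arm, as the interface text tells. Its arguments: {"type":"object","properties":{"steps":{"type":"array","items":{"type":"array","items":{"type":"number"}}},"squeeze":{"type":"number"}},"required":["steps"]}

```bash
mkdir -p pics; ls; cat > h.py <<'E'
import numpy as np, cv2
from rig import manip
from scipy.spatial.transform import Rotation as R
def cal(n):
    c=manip.get_calibration(n); return np.array(c['camera_matrix'],float),np.array(c['distortion'],float),np.array(c['rvec'],float),np.array(c['tvec'],float)
def proj(n,P):
    K,d,r,t=cal(n); return cv2.projectPoints(np.array(P,float).reshape(-1,1,3),r,t,K,d)[0].reshape(-1,2)
def ray(n,uv):
    K,d,r,t=cal(n); p=cv2.undistortPoints(np.array(uv,float).reshape(-1,1,2),K,d).reshape(-1,2)
    Rm=cv2.Rodrigues(r)[0]; C=-Rm.T@t.ravel(); D=np.c_[p,np.ones(len(p))]@Rm; return C,D
def at_z(n,uv,z):
    C,D=ray(n,uv); s=(z-C[2])/D[:,2]; return C+D*s[:,None]
def st():
    s=manip.get_state()
    for k in ('clock','qpos','position','ee_rot','contact_force','width'): print(k,np.round(s[k],4))
    return s
E
python3 - <<'E'
from h import *
st()
for n in ('top','side'):
    im=manip.get_image(n); cv2.imwrite(f'pics/{n}0.png',cv2.resize(im,(768,576)))
    np.save(f'pics/{n}0.npy',im)
    K,d,r,t=cal(n); print(n,K.tolist(),d,-cv2.Rodrigues(r)[0].T@t.ravel())
print(manip.pinch_z)
E
```

```text
pics
clock 0.0
qpos [ 1.226   0.2766  1.5062  0.      1.3607 -0.121 ]
position [0.1274 0.5601 0.2304]
ee_rot [ 5.000e-04  7.816e-01  6.237e-01 -8.000e-04]
contact_force [ 0.1734 -0.1194  0.081 ]
width 0.0854
top [[398.35369175131285, 0.0, 256.20592123740937], [0.0, 398.35369175131285, 185.56727702528102], [0.0, 0.0, 1.0]] [0.04680402 0.         0.         0.         0.        ] [ 0.49711711 -0.10056398  1.09907103]
side [[453.6551924112424, 0.0, 253.84924765396758], [0.0, 453.6551924112424, 190.03926131997602], [0.0, 0.0, 1.0]] [-0.10099015  0.          0.          0.          0.        ] [ 0.0178289  -0.78583938  0.82754983]
-0.0187
```

View pics/top0.png

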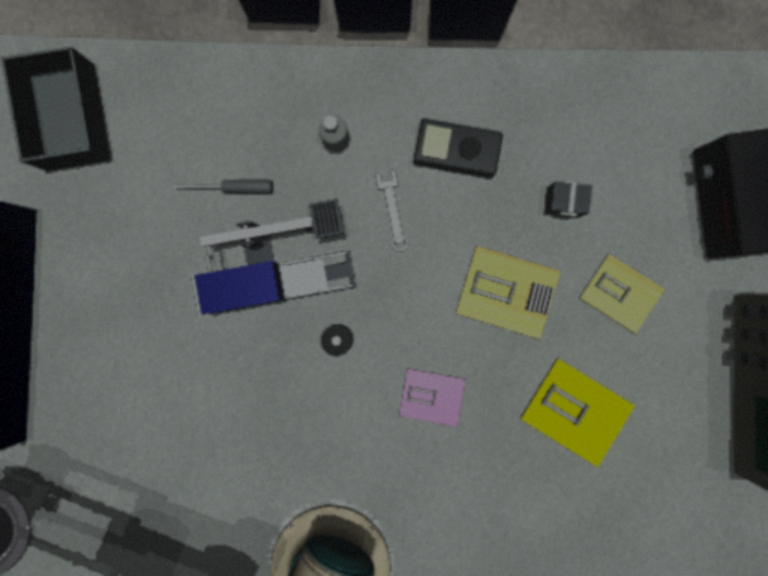

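View pics/side0.png

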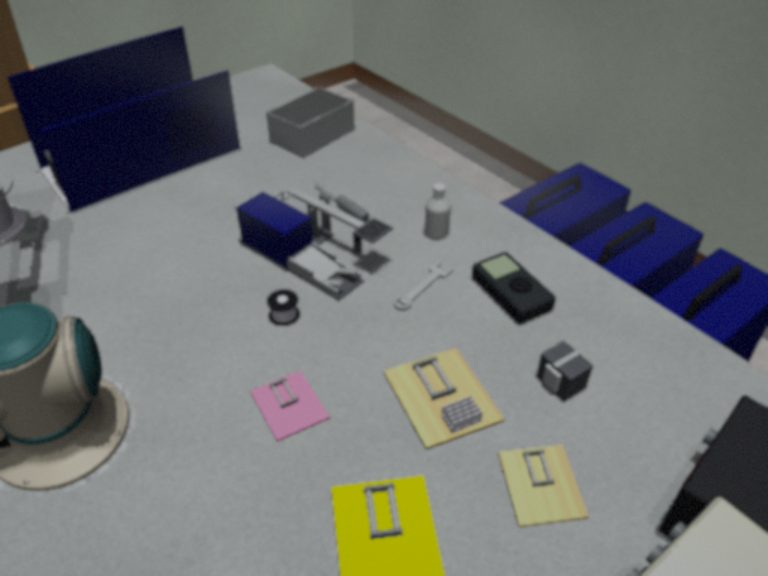

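```bash
python3 - <<'E'
from h import *
for cam in ('top','side'):
  for nm in ('dispenser','treadle','pad','kitboard','tray','cradle','heatsink','spool','bottle','capacitor'):
    for m in manip.masks_of(cam,nm)[:3]:
        print(cam,nm,round(m['conf'],2),np.round(m['location'],1),m['pixels'].sum())
        if m['conf']>.5 and nm in('dispenser','treadle','pad','kitboard','cradle'):
            np.save(f"pics/m_{cam}_{nm}_{int(m['location'][0])}.npy",m['pixels'])
t=np.load('pics/top0.npy'); s=np.load('pics/side0.npy')
c=cv2.resize(t[110:230,110:250],None,fx=5,fy=5,interpolation=cv2.INTER_CUBIC); cv2.imwrite('pics/top_disp.png',c)
c=cv2.resize(t[150:240,290:390],None,fx=6,fy=6,interpolation=cv2.INTER_CUBIC); cv2.imwrite('pics/top_board.png',c)
c=cv2.resize(s[110:230,140:280],None,fx=5,fy=5,interpolation=cv2.INTER_CUBIC); cv2.imwrite('pics/side_disp.png',c)
E
```

```text
top dispenser 0.66 [178.9 180.9] 4148
top treadle 0.63 [205.  152.5] 964
top pad 0.73 [203.3 151.9] 1010
top kitboard 0.9 [288.4 265.8] 1260
top kitboard 0.71 [336.8 196.1] 2550
top kitboard 0.61 [414.9 194.9] 1518
top cradle 0.96 [414.1 191.9] 1540
top cradle 0.72 [382.1 277.5] 2849
top cradle 0.67 [334.2 192. ] 2501
top heatsink 0.77 [360.3 201.9] 250
top heatsink 0.17 [179.8 180. ] 4394
top spool 0.79 [220.3 226.4] 343
top spool 0.59 [204.  151.3] 919
top bottle 0.64 [223.   86.2] 377
side dispenser 0.87 [202.9 151.1] 3914
side treadle 0.63 [236.1 148.4] 539
side pad 0.83 [234.9 148.5] 449
side kitboard 0.98 [193.3 269.9] 1496
side kitboard 0.89 [256.4 353.5] 4234
side kitboard 0.85 [361.8 325.1] 2403
side tray 0.83 [201.9 156.9] 3844
side cradle 0.62 [191.8 270.7] 1486
side cradle 0.61 [256.9 354.4] 4162
side cradle 0.58 [289.7 257.8] 2814
side heatsink 0.9 [307.9 271.4] 457
side spool 0.63 [190.1 203.7] 417
side bottle 0.64 [291.  142.6] 496
side capacitor 0.55 [190.2 146.7] 977
```

```bash
ls pics
```

```text
m_side_cradle_191.npy
m_side_cradle_256.npy
m_side_cradle_289.npy
m_side_dispenser_202.npy
m_side_kitboard_193.npy
m_side_kitboard_256.npy
m_side_kitboard_361.npy
m_side_pad_234.npy
m_side_treadle_236.npy
m_top_cradle_334.npy
m_top_cradle_382.npy
m_top_cradle_414.npy
m_top_dispenser_178.npy
m_top_kitboard_288.npy
m_top_kitboard_336.npy
m_top_kitboard_414.npy
m_top_pad_203.npy
m_top_treadle_205.npy
side0.npy
side0.png
side_disp.png
top0.npy
top0.png
top_board.png
top_disp.png
```

View pics/top_disp.png

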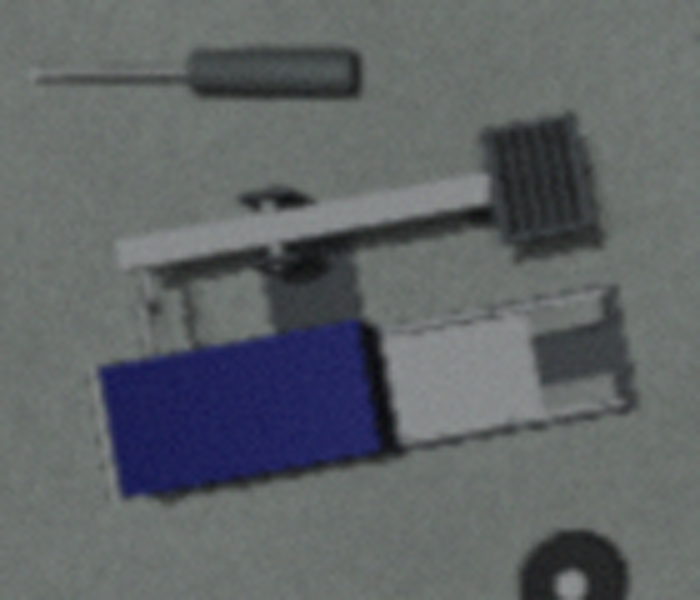

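View pics/top_board.png

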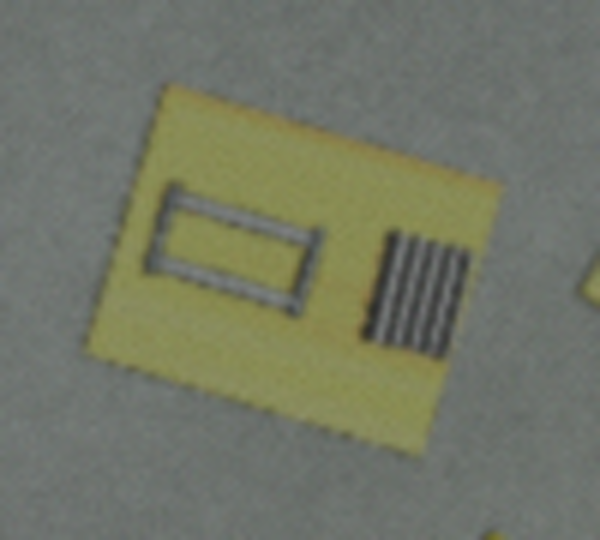

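View pics/side_disp.png

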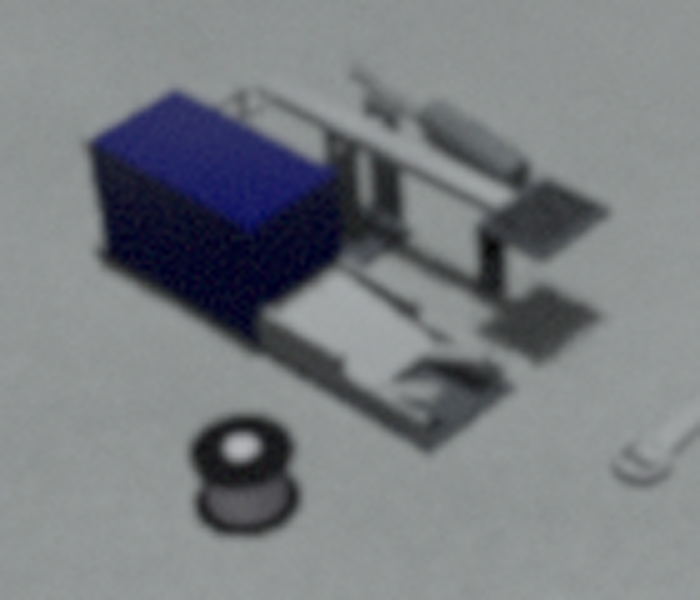

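```bash
cat > fit.py <<'E'
from h import *
from scipy.optimize import least_squares
def px(l,f,o): return (np.array(l,float)+.5)/f-.5+np.array(o)
def W(p,M):
    c,s=np.cos(p[2]),np.sin(p[2]); M=np.array(M,float)
    return np.c_[p[0]+c*M[:,0]-s*M[:,1],p[1]+s*M[:,0]+c*M[:,1],M[:,2]]
def fit(obs,p0,name):
    f=lambda p: np.concatenate([(proj(c,W(p,M))-uv).ravel() for c,M,uv in obs])
    r=least_squares(f,p0,loss='soft_l1'); print(name,np.round(r.x,4),'res px',np.round(r.fun,1).tolist()); return r.x
t=(110,110)
lid=np.array([[-47,-34,92],[91,-34,92],[-47,34,92],[91,34,92]])/1e3
oT=('top',lid,px([(360,320),(100,368),(382,452),(122,497)],5,t))
oS=('side',lid,px([(340,178),(178,92),(252,230),(92,145)],5,(140,110)))
for o in ([oT],[oS],[oT,oS]): D=fit(o,[.5,.2,1.6],'disp')
pad=np.array([[25,-30,77],[-25,-30,77],[-25,30,77],[25,30,77]])/1e3
pT=('top',pad,px([(485,130),(575,112),(600,240),(508,258)],5,t))
pS=('side',pad,px([(550,180),(610,212),(545,258),(487,222)],5,(140,110)))
for o in ([pT],[pS],[pT,pS]): P=fit(o,[.6,.0,1.6],'pad')
b=np.array([[65,80,8],[65,-80,8],[-65,-80,8],[-65,80,8]])/1e3
bT=('top',b,px([(168,85),(503,187),(425,455),(88,352)],6,(290,150)))
# side board corners in 768-img: 
bS=('side',b,px([(460,349),(502,411),(430,446),(385,375)],1.5,(0,0)))
for o in ([bT],[bS],[bT,bS]): B=fit(o,[.5,-.3,-.2],'board')
rods=at_z('top',px([(172,190),(318,235),(300,308),(153,268)],6,(290,150)),.018)
print('cradle from rods',rods.mean(0),'from board',W(B,[[0,.029,.028]]))
print('tray',W(D,[[-.1225,0,.031]]))
c,s=np.cos(D[2]),np.sin(D[2]); print('pad in disp', np.array([[c,s],[-s,c]])@(P[:2]-D[:2]))
E
python3 fit.py
```

```text
disp [0.501  0.1417 1.7736] res px [0.8, -0.1, -1.0, -0.2, 1.0, -0.1, -0.9, 0.5]
disp [0.4999 0.1355 1.7611] res px [0.7, 0.2, -0.1, -0.6, 0.2, 1.2, -0.9, -0.9]
disp [0.5012 0.1398 1.7679] res px [1.7, -0.1, -0.2, -0.5, 1.7, -0.0, -0.2, 0.3, 0.2, -0.8, -0.7, -1.3, -0.1, 0.2, -1.3, -1.6]
pad [0.6161 0.0161 1.7936] res px [-0.4, 1.5, 0.7, 1.3, 0.2, -1.5, -0.5, -1.3]
pad [0.6207 0.0131 1.7485] res px [0.1, -0.9, 1.6, -0.3, -0.1, 0.6, -2.0, 0.4]
pad [0.6188 0.0151 1.7768] res px [0.2, 0.2, 1.3, 0.4, 0.5, -2.3, -0.3, -2.4, -1.2, -1.0, 0.5, -0.6, -0.7, 0.5, -2.9, 0.5]
board [ 0.5016 -0.3095 -0.2678] res px [-0.1, -0.5, 0.7, -0.6, -0.0, 0.6, -0.5, 0.5]
board [ 0.5053 -0.3126 -0.2537] res px [-2.0, -1.9, 3.7, 4.0, -0.1, 0.6, -0.0, -3.1]
board [ 0.5031 -0.3106 -0.262 ] res px [0.1, -0.9, 1.1, -1.3, 0.6, -0.1, -0.0, 0.2, -2.9, -1.9, 2.3, 4.3, -1.9, 0.4, -1.1, -3.4]
cradle from rods [ 0.50952722 -0.28068017  0.018     ] from board [[ 0.51061748 -0.28261324  0.028     ]]
tray [[0.52516043 0.01965704 0.031     ]]
pad in disp [-0.14530093 -0.09091068]
```

```bash
cat >> h.py <<'E'
def go(target,yaw=None):
    s=manip.get_state(); w,x,y,z=s['ee_rot']; Rm=R.from_quat([x,y,z,w]).as_matrix()
    sh=Rm.T@(np.array(target)-np.array(s['position']))*1e3
    cy=np.arctan2(Rm[1,0],Rm[0,0])
    dt=0 if yaw is None else -((yaw-cy+np.pi)%(2*np.pi)-np.pi)
    print('t',s['clock'],'pos',np.round(s['position'],4),'yaw',round(cy,3),'tilt',np.round(Rm[:,2],3),'F',np.round(s['contact_force'],2),'w',round(s['width'],4))
    print('shift mm',np.round(sh,1),'turn',round(dt,3),'dist',np.linalg.norm(sh))
E
python3 -c "
from h import *
go([0.619,0.015,0.18],1.77)"
```

```text
t 1.1 pos [0.1276 0.5607 0.2313] yaw 1.347 tilt [ 0.  0. -1.] F [-0.64  1.18  0.8 ] w 0.0852
shift mm [-423.1  600.2   51.3] turn -0.423 dist 736.1208428493763
```

Call:
drive_tool(steps=[[-28, 40, 0, -0.1, -1], [-56, 80, 0, -0.2, -1], [-84, 120, 0, -0.3, -1], [-112, 160, 0, -0.42, -1], [-140, 200, 0, -0.42, -1]])

```text
clock: 1.6
position: [0.2925, 0.3784, 0.2315]
ee_rot: [0.0, 0.633, 0.774, 0.0]
contact_force: [0.9, 0.1, -0.5]
width: 0.0125
```

```bash
python3 -c "
from h import *
go([0.619,0.015,0.18],1.77)"
```

```text
t 1.6 pos [0.2925 0.3784 0.2315] yaw 1.77 tilt [ 0.001  0.001 -1.   ] F [ 0.94  0.14 -0.52] w 0.0125
shift mm [-420.7  248.3   51.5] turn -0.0 dist 491.1939962209439
```

Call:
drive_tool(steps=[[-42, 25, 0, 0, -1], [-84, 50, 0, 0, -1], [-126, 75, 0, 0, -1], [-168, 100, 0, 0, -1], [-210, 124, 0, 0, -1]])

```text
clock: 2.1
position: [0.4568, 0.1953, 0.2318]
ee_rot: [0.0, 0.634, 0.774, 0.001]
contact_force: [1.1, 0.5, 0.2]
width: -0.0001
```

```bash
python3 -c "
from h import *
go([0.619,0.015,0.18],1.77)"
```

```text
t 2.1 pos [0.4568 0.1953 0.2318] yaw 1.769 tilt [ 0.002  0.001 -1.   ] F [1.15 0.5  0.17] w -0.0001
shift mm [-208.8  123.4   51.9] turn -0.001 dist 248.044149127996
```

Call:
drive_tool(steps=[[-42, 25, 0, 0, -1], [-84, 50, 0, 0, -1], [-126, 75, 0, 0, -1], [-168, 100, 25, 0, -1], [-209, 123, 52, 0, -1]])

```text
clock: 2.6
position: [0.6157, 0.0188, 0.1849]
ee_rot: [0.002, 0.634, 0.773, 0.002]
contact_force: [1.1, 0.7, 0.1]
width: -0.0
```

Call:
drive_tool(steps=[[0, 0, 0, 0, -1], [0, 0, 0, 0, -1]])

```text
clock: 2.8
position: [0.6157, 0.018, 0.1837]
ee_rot: [0.0, 0.635, 0.773, 0.001]
contact_force: [0.1, -0.0, 0.2]
width: -0.0001
```

```bash
python3 -c "
from h import *
go([0.619,0.015,0.1],1.77)
for n in ('top','side'):
    im=manip.get_image(n); cv2.imwrite(f'pics/{n}1.png',cv2.resize(im[60:240,100:340],None,fx=3,fy=3,interpolation=cv2.INTER_CUBIC))
s=manip.get_state();print(proj('side',[s['position']]),proj('top',[s['position']]))
"
```

```text
t 2.8 pos [0.6157 0.018  0.1837] yaw 1.767 tilt [ 0.003  0.002 -1.   ] F [ 0.07 -0.02  0.2 ] w -0.0001
shift mm [-3.7  2.5 83.7] turn -0.003 dist 83.81283873546977
[[245.38081973 119.19971863]] [[211.2662324  141.28426069]]
```

View pics/side1.png

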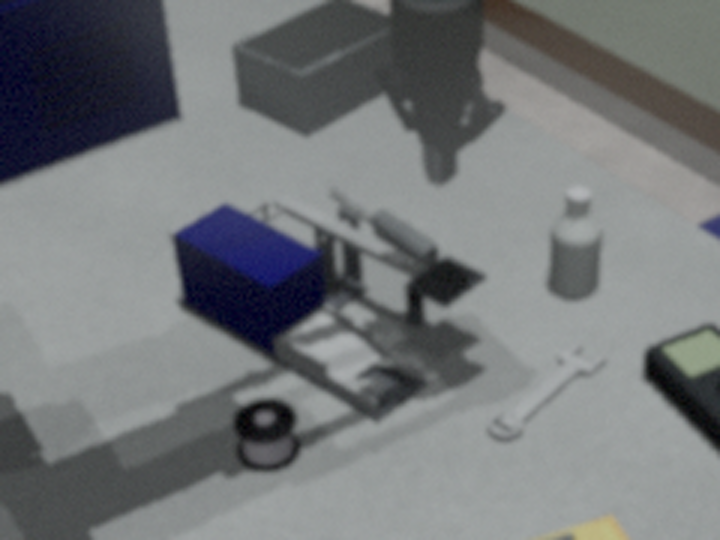

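View pics/top1.png

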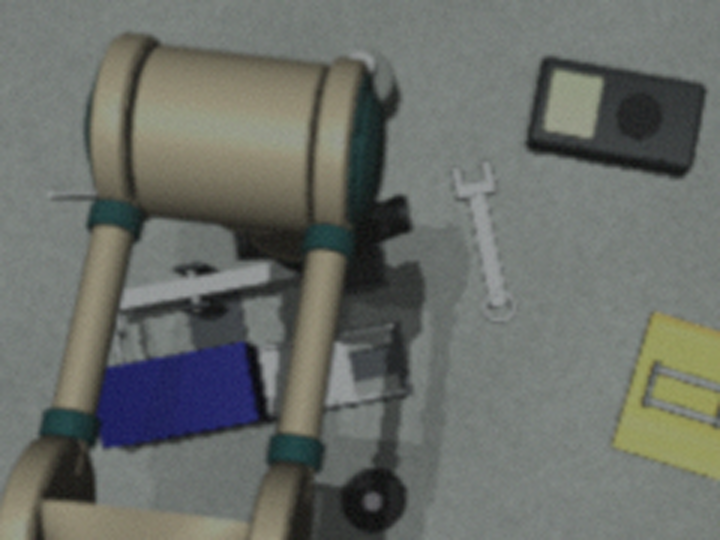

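```bash
python3 -c "
from h import *
im=manip.get_image('side'); cv2.imwrite('pics/side2.png',cv2.resize(im,None,fx=1.5,fy=1.5,interpolation=cv2.INTER_CUBIC))
print(np.round(manip.get_state()['qpos'],3))
"
```

```text
[-0.082  0.36   1.494  0.002  1.282 -1.852]
```

View pics/side2.png

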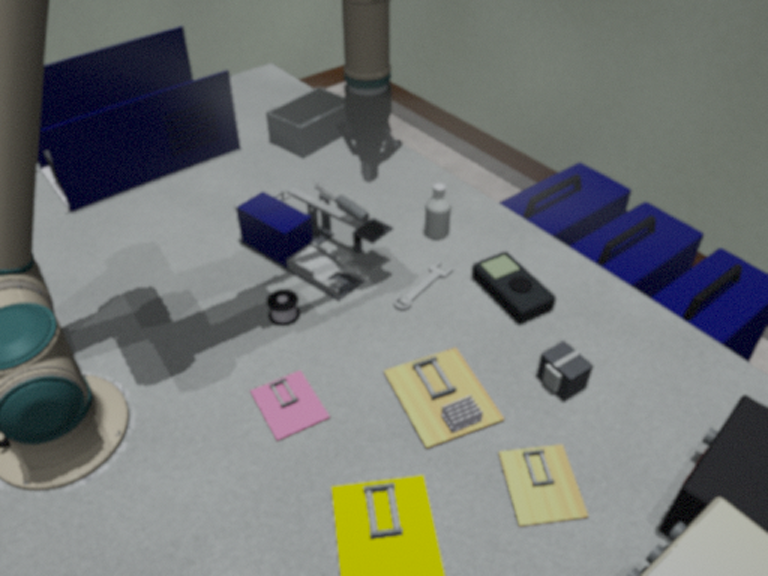

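Call:
drive_tool(steps=[[-2, 1, 20, 0, -1], [-4, 2, 45, 0, -1], [-4, 3, 70, 0, -1], [-4, 3, 90, 0, -1], [-4, 3, 95, 0, -1]])

```text
clock: 3.45
position: [0.6176, 0.0183, 0.0899]
ee_rot: [0.001, 0.633, 0.774, 0.002]
contact_force: [0.0, -0.2, -0.3]
width: 0.0
```

```bash
python3 -c "
from h import *
go([0.619,0.015,0.077],1.77)
im=manip.get_image('side'); cv2.imwrite('pics/side3.png',cv2.resize(im[60:240,100:340],None,fx=3,fy=3,interpolation=cv2.INTER_CUBIC))
"
```

```text
t 3.45 pos [0.6176 0.0183 0.0899] yaw 1.771 tilt [ 0.003  0.002 -1.   ] F [ 0.04 -0.23 -0.31] w 0.0
shift mm [-3.5  0.6 12.9] turn 0.001 dist 13.367742042351008
```

View pics/side3.png

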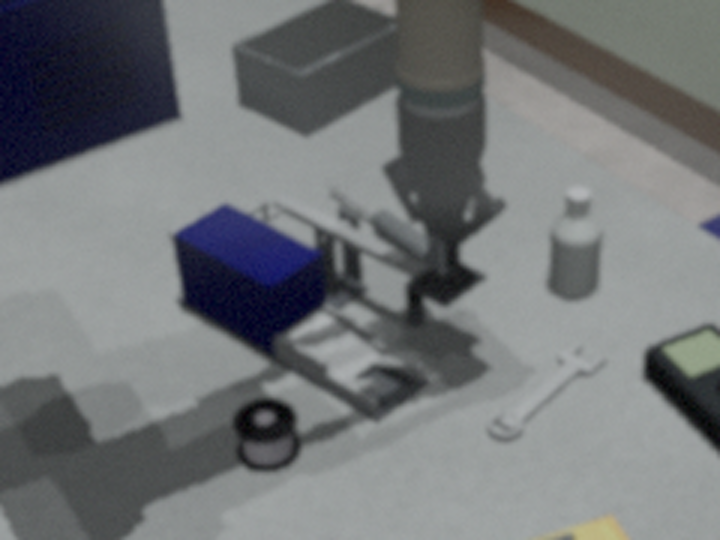

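Call:
drive_tool(steps=[[-3, 0, 4, 0, -1], [-4, 0, 8, 0, -1], [-4, 0, 12, 0, -1], [-4, 0, 15, 0, -1], [-4, 0, 18, 0, -1]])

```text
clock: 4.0
position: [0.6195, 0.014, 0.0731]
ee_rot: [0.001, 0.633, 0.774, 0.002]
contact_force: [-1.7, -0.5, 5.8]
width: 0.0003
```

Call:
drive_tool(steps=[[0, 0, 3, 0, -1], [0, 0, 6, 0, -1], [0, 0, 9, 0, -1], [0, 0, 12, 0, -1]])

```text
clock: 4.4
position: [0.6195, 0.0141, 0.062]
ee_rot: [0.002, 0.633, 0.774, 0.002]
contact_force: [-1.5, 0.1, 5.8]
width: 0.0001
```

```bash
python3 -c "
from h import *
go([0.619,0.015,0.05],1.77)
"
```

```text
t 4.4 pos [0.6195 0.0141 0.062 ] yaw 1.771 tilt [ 0.005  0.002 -1.   ] F [-1.47  0.09  5.77] w 0.0001
shift mm [ 1.  -0.4 12. ] turn 0.001 dist 12.004111447072141
```

Call:
drive_tool(steps=[[0, 0, 3, 0, -1], [0, 0, 6, 0, -1], [0, 0, 9, 0, -1]])

```text
clock: 4.7
position: [0.6194, 0.0147, 0.0539]
ee_rot: [0.001, 0.633, 0.774, 0.003]
contact_force: [-2.6, 2.0, 7.1]
width: 0.0
```

Call:
drive_tool(steps=[[0, 0, 2, 0, -1], [0, 0, 4, 0, -1]])

```text
clock: 4.9
position: [0.6193, 0.0151, 0.051]
ee_rot: [0.001, 0.633, 0.774, 0.003]
contact_force: [-2.5, 0.0, 7.5]
width: 0.0002
```

Call:
drive_tool(steps=[[0, 0, 2, 0, -1], [0, 0, 3, 0, -1]])

```text
clock: 5.1
position: [0.6193, 0.0154, 0.0493]
ee_rot: [0.001, 0.633, 0.774, 0.004]
contact_force: [-3.2, 0.7, 11.1]
width: -0.0
```

Call:
drive_tool(steps=[[0, 0, 1, 0, -1], [0, 0, 1.5, 0, -1]])

```text
clock: 5.3
position: [0.6193, 0.0154, 0.0495]
ee_rot: [0.001, 0.633, 0.774, 0.004]
contact_force: [-2.9, -0.3, 10.1]
width: 0.0
```

```bash
python3 -c "
from h import *
go([0.619,0.015,0.05],1.77)
"
```

```text
t 5.3 pos [0.6193 0.0154 0.0495] yaw 1.77 tilt [ 0.007  0.004 -1.   ] F [-2.91 -0.27 10.14] w 0.0
shift mm [-0.3 -0.4 -0.5] turn -0.0 dist 0.7052802617406996
```

Call:
drive_tool(steps=[[0, 0, 2, 0, -1], [0, 0, 3, 0, -1]])

```text
clock: 5.5
position: [0.6193, 0.0155, 0.0486]
ee_rot: [0.002, 0.633, 0.774, 0.004]
contact_force: [-4.1, 1.2, 13.3]
width: 0.0001
```

```bash
python3 -c "
from h import *
go([0.619,0.015,0.05],1.77)
"
```

```text
t 5.5 pos [0.6193 0.0155 0.0486] yaw 1.77 tilt [ 0.008  0.004 -1.   ] F [-4.09  1.19 13.25] w 0.0001
shift mm [-0.4 -0.4 -1.4] turn -0.0 dist 1.5402271137799741
```

Call:
drive_tool(steps=[[0, 0, 3, 0, -1], [0, 0, 4, 0, -1]])

```text
clock: 5.7
position: [0.6193, 0.0156, 0.0474]
ee_rot: [0.002, 0.633, 0.774, 0.005]
contact_force: [-6.0, -0.0, 18.1]
width: -0.0001
```

Call:
drive_tool(steps=[[0, 0, 2.9, 0, -1], [0, 0, 2.9, 0, -1], [0, 0, 2.9, 0, -1], [0, 0, 2.9, 0, -1], [0, 0, 2.9, 0, -1]])

```text
clock: 6.2
position: [0.6193, 0.0156, 0.0477]
ee_rot: [0.002, 0.633, 0.774, 0.005]
contact_force: [-5.6, 0.1, 17.8]
width: 0.0001
```

```bash
python3 -c "
from h import *
go([0.619,0.015,0.05],1.77)
for n in ('top','side'):
    im=manip.get_image(n); cv2.imwrite(f'pics/{n}4.png',cv2.resize(im[60:240,100:340],None,fx=3,fy=3,interpolation=cv2.INTER_CUBIC))
go([0.619,0.015,0.05],1.77)
"
```

```text
t 6.2 pos [0.6193 0.0156 0.0477] yaw 1.77 tilt [ 0.01   0.005 -1.   ] F [-5.56  0.13 17.83] w 0.0001
shift mm [-0.5 -0.4 -2.3] turn -0.0 dist 2.4172547688935264
t 6.3 pos [0.6193 0.0156 0.0477] yaw 1.77 tilt [ 0.01   0.005 -1.   ] F [-5.77  0.61 18.07] w 0.0001
shift mm [-0.5 -0.4 -2.3] turn -0.0 dist 2.4421869210863365
```

View pics/side4.png

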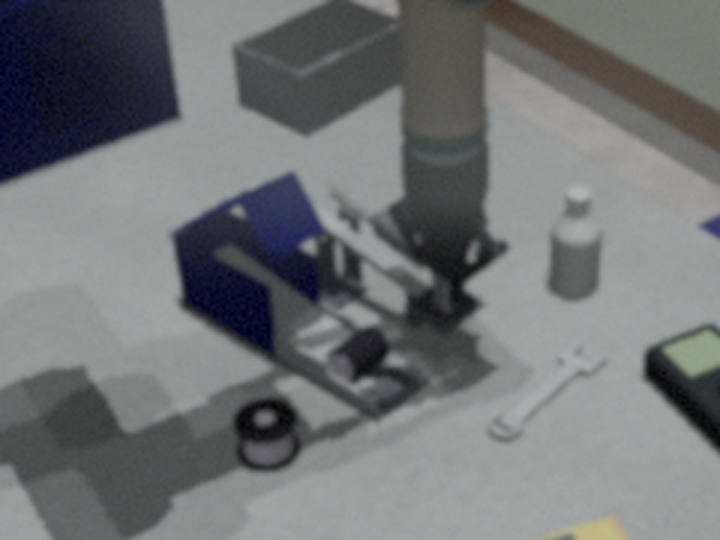

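View pics/top4.png

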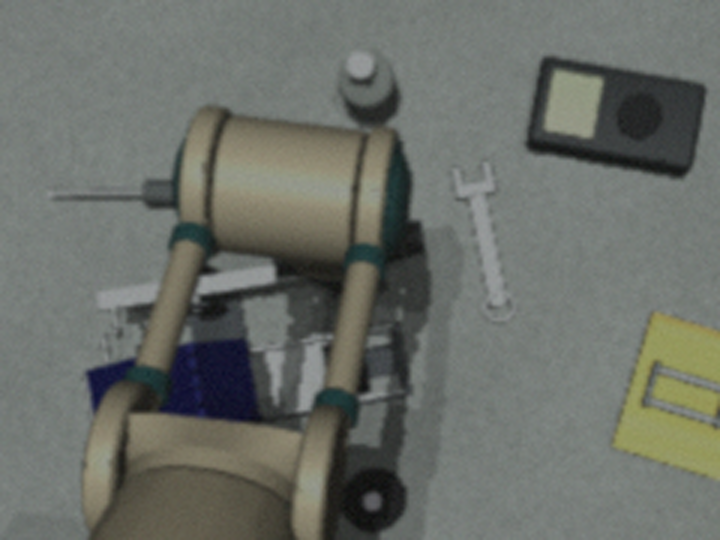

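Call:
drive_tool(steps=[[0, 0, 1.5, 0, -1], [0, 0, 0, 0, -1], [0, 0, -1.5, 0, -1], [0, 0, -3, 0, -1], [0, 0, -4.5, 0, -1]])

```text
clock: 6.8
position: [0.6193, 0.015, 0.0533]
ee_rot: [0.003, 0.633, 0.774, 0.005]
contact_force: [-1.6, -1.6, 5.8]
width: 0.0001
```

Call:
drive_tool(steps=[[0, 0, -1, 0, -1], [0, 0, -2.5, 0, -1], [0, 0, -4, 0, -1], [0, 0, -5.5, 0, -1], [0, 0, -7, 0, -1]])

```text
clock: 7.3
position: [0.6195, 0.0143, 0.0614]
ee_rot: [0.004, 0.633, 0.774, 0.005]
contact_force: [-1.4, -1.4, 5.6]
width: -0.0002
```

Call:
drive_tool(steps=[[0, 0, -1, 0, -1], [0, 0, -2.5, 0, -1], [0, 0, -4, 0, -1], [0, 0, -5.5, 0, -1], [0, 0, -7, 0, -1]])

```text
clock: 7.8
position: [0.6195, 0.014, 0.0695]
ee_rot: [0.004, 0.633, 0.774, 0.005]
contact_force: [-2.0, -0.2, 4.9]
width: 0.0
```

Call:
drive_tool(steps=[[0, 0, -1, 0, -1], [0, 0, -2.5, 0, -1], [0, 0, -4, 0, -1], [0, 0, -5.5, 0, -1], [0, 0, -7, 0, -1]])

```text
clock: 8.3
position: [0.6195, 0.0141, 0.0772]
ee_rot: [0.004, 0.633, 0.774, 0.005]
contact_force: [-1.0, 0.5, 1.3]
width: 0.0002
```

Call:
drive_tool(steps=[[0, 0, -2, 0, -1], [0, 0, -4, 0, -1], [0, 0, -10, 0, -1], [0, 0, -25, 0, -1], [0, 0, -45, 0, -1]])

```text
clock: 8.8
position: [0.6182, 0.014, 0.1216]
ee_rot: [0.003, 0.633, 0.774, 0.004]
contact_force: [0.8, 0.5, -0.3]
width: -0.0001
```

Call:
drive_tool(steps=[[0, 0, -40, 0, 0.2], [0, 0, -80, 0, 0.2], [0, 0, -80, 0, 0.2]])

```text
clock: 9.1
position: [0.6211, 0.0134, 0.2082]
ee_rot: [0.008, 0.633, 0.774, 0.008]
contact_force: [1.2, -0.4, 0.7]
width: 0.0435
```

```bash
python3 -c "
from h import *
for n in ('top','side'):
    im=manip.get_image(n); np.save(f'pics/{n}5.npy',im); cv2.imwrite(f'pics/{n}5.png',cv2.resize(im[60:240,100:340],None,fx=3,fy=3,interpolation=cv2.INTER_CUBIC))
    for m in manip.masks_of(n,'capacitor')[:3]: print(n,m['conf'],m['location'],m['pixels'].sum())
go([0.525,0.02,0.12],1.77)
print(proj('side',[0.525,0.02,0.031]),proj('top',[0.525,0.02,0.031]))
"
```

```text
top 0.65 [216.5, 182.6] 155
side 0.74 [218.8, 176.2] 260
side 0.31 [282.9, 190.0] 356
t 9.3 pos [0.6165 0.0138 0.2005] yaw 1.77 tilt [ 0.008  0.003 -1.   ] F [-0.62 -0.3  -1.15] w 0.0512
shift mm [ 24.1 -89.1  79.8] turn -0.0 dist 121.99324689718803
[[220.10447483 178.55169223]] [[217.48532255 182.45106435]]
```

View pics/side5.png

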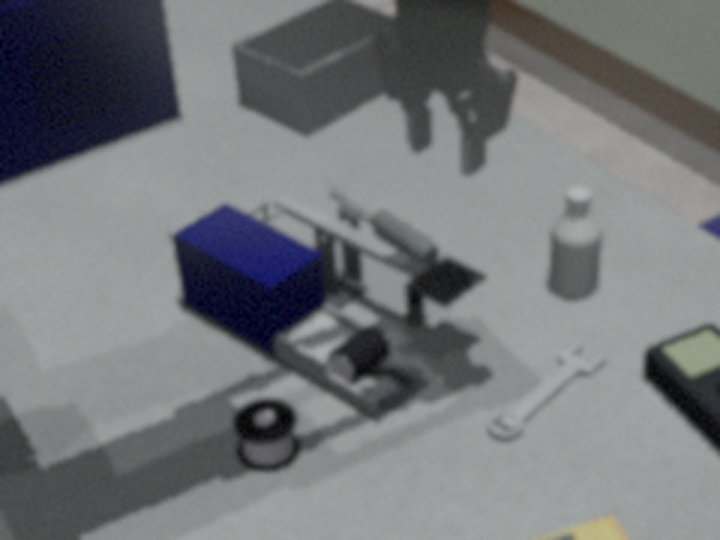

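View pics/top5.png

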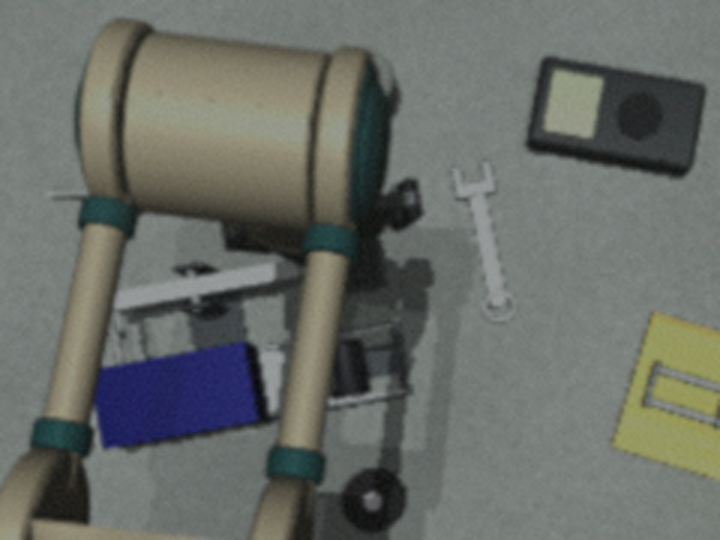

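```bash
python3 -c "
from h import *
from scipy.optimize import least_squares
from scipy.spatial import ConvexHull
def hull(c,p,yaw,n=24):
    a=np.linspace(0,2*np.pi,n,endpoint=False)
    ax=np.array([-np.sin(yaw),np.cos(yaw),0]); e=np.array([np.cos(yaw),np.sin(yaw),0])
    P=[np.array(p)+ax*h+ .018*(np.cos(t)*e+np.sin(t)*np.array([0,0,1])) for h in(-.024,.024) for t in a]
    return cv2.convexHull(proj(c,P).astype(np.float32)).reshape(-1,2)
for c in('top','side'):
    m=manip.masks_of(c,'capacitor')[0]['pixels']; ys,xs=np.nonzero(m)
    hl=hull(c,[.525,.02,.031],1.77)
    M=cv2.moments(hl); print(c,'mask',xs.min(),xs.max(),ys.min(),ys.max(),xs.mean(),ys.mean(),'model',hl.min(0),hl.max(0),M['m10']/M['m00'],M['m01']/M['m00'],M['m00'],m.sum())
print(at_z('top',[[216.2,182.3]],.031),at_z('side',[[218.8,176.2]],.031))
go([0.525,0.02,0.12],1.77)
"
```

```text
top mask 212 222 174 191 216.36774193548388 182.9806451612903 model [209.36952 172.44888] [225.60187 192.40692] 217.4604624520882 182.33683929299545 246.1645742962137 155
side mask 209 229 169 187 218.73076923076923 177.95 model [209.22758 168.53882] [230.90926 188.69049] 220.06399811400524 178.56775689623086 268.2087512117578 260
[[0.52531295 0.02346431 0.031     ]] [[0.52794623 0.03048447 0.031     ]]
t 9.4 pos [0.6164 0.0138 0.1999] yaw 1.77 tilt [ 0.007  0.003 -1.   ] F [ 0.09 -0.38  0.01] w 0.0512
shift mm [ 24.  -88.9  79.3] turn -0.0 dist 121.55284565863697
```

Call:
drive_tool(steps=[[12, -45, 0, 0, 0.4], [24, -89, 0, 0, 0.4], [25, -90, 40, 0, 0.4], [26, -90, 80, 0, 0.4], [26, -90, 85, 0, 0.4]])

```text
clock: 9.9
position: [0.5188, 0.0223, 0.1097]
ee_rot: [-0.003, 0.633, 0.774, 0.0]
contact_force: [-0.2, -0.8, -1.2]
width: 0.0596
```

Call:
drive_tool(steps=[[0, 0, 0, 0, 0.4]])

```text
clock: 10.0
position: [0.5184, 0.0222, 0.1088]
ee_rot: [-0.004, 0.633, 0.774, -0.001]
contact_force: [-0.1, -0.2, 0.5]
width: 0.0597
```

```bash
python3 -c "
from h import *
for n in ('top','side'):
    im=manip.get_image(n); cv2.imwrite(f'pics/{n}6.png',cv2.resize(im[100:220,160:300],None,fx=5,fy=5,interpolation=cv2.INTER_CUBIC))
go([0.525,0.022,0.02],1.77)
"
```

```text
t 10.1 pos [0.5192 0.0222 0.1099] yaw 1.77 tilt [-0.005  0.004 -1.   ] F [-0.11  0.02  0.86] w 0.06
shift mm [-1.7  6.  89.9] turn -0.0 dist 90.11989056053157
```

View pics/side6.png

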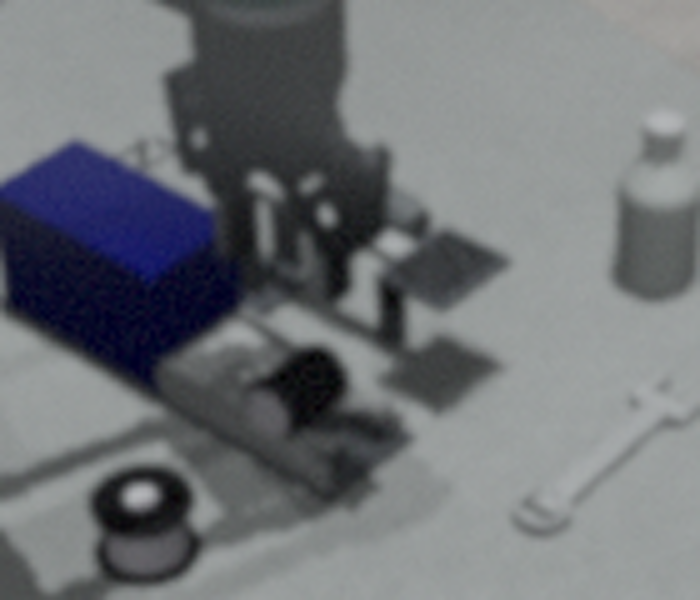

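View pics/top6.png

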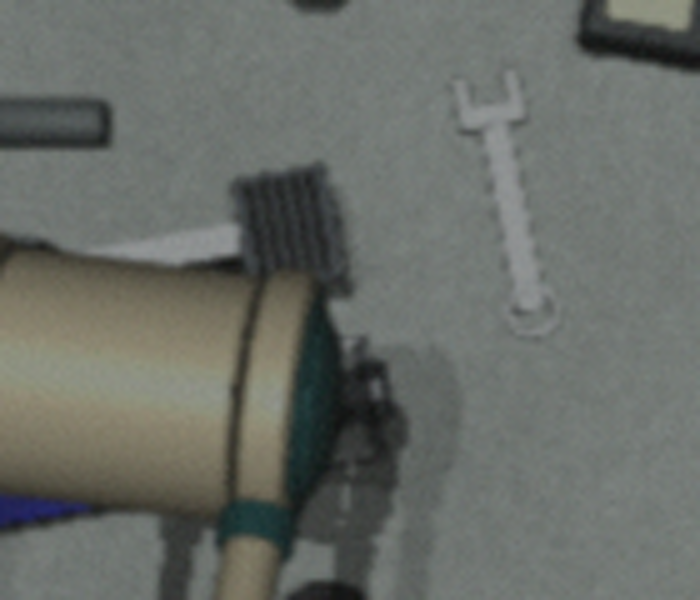

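Call:
drive_tool(steps=[[-1, 4, 20, 0, 0.4], [-2, 6, 40, 0, 0.4], [-2, 7, 55, 0, 0.4], [-2, 7, 55, 0, 0.4]])

```text
clock: 10.5
position: [0.5263, 0.0217, 0.0546]
ee_rot: [-0.004, 0.633, 0.774, -0.0]
contact_force: [-0.8, -0.2, -0.0]
width: 0.0599
```

```bash
python3 -c "
from h import *
for n in ('side',):
    im=manip.get_image(n); cv2.imwrite(f'pics/{n}7.png',cv2.resize(im[100:220,160:300],None,fx=5,fy=5,interpolation=cv2.INTER_CUBIC))
go([0.525,0.022,0.02],1.77)
"
```

```text
t 10.55 pos [0.5269 0.0217 0.0555] yaw 1.77 tilt [-0.005  0.004 -1.   ] F [ 0.15 -0.45 -0.43] w 0.0596
shift mm [ 0.5 -1.7 35.5] turn -0.0 dist 35.52312566058235
```

View pics/side7.png

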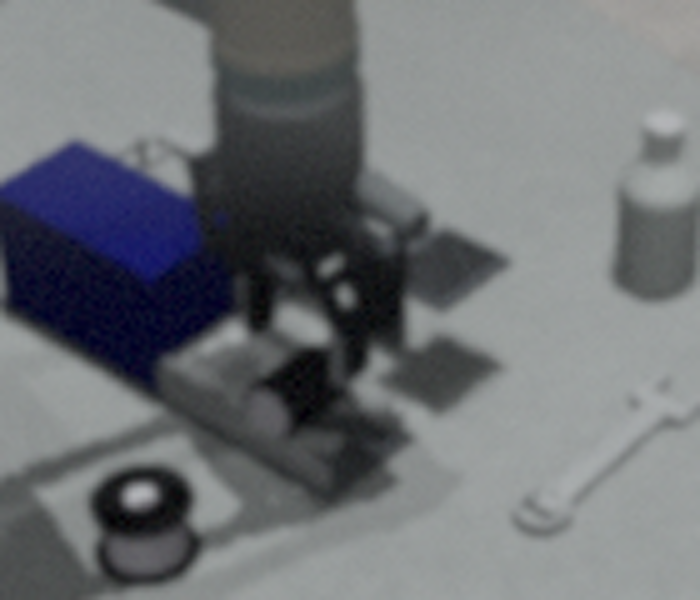

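Call:
drive_tool(steps=[[0, -1, 12, 0, 0.4], [0, -2, 24, 0, 0.4], [0, -2, 34, 0, 0.4], [0, -2, 36, 0, 0.4], [0, -2, 36, 0, 0.4]])

```text
clock: 11.05
position: [0.5248, 0.0214, 0.0194]
ee_rot: [-0.003, 0.633, 0.774, -0.0]
contact_force: [0.9, -0.4, -0.7]
width: 0.0603
```

```bash
python3 -c "
from h import *
for n in ('side',):
    im=manip.get_image(n); cv2.imwrite(f'pics/{n}8.png',cv2.resize(im[100:220,160:300],None,fx=5,fy=5,interpolation=cv2.INTER_CUBIC))
go([0.525,0.022,0.02],1.77)
"
```

```text
t 11.1 pos [0.5251 0.0214 0.0197] yaw 1.77 tilt [-0.004  0.004 -1.   ] F [ 0.8  -0.18 -0.03] w 0.0597
shift mm [ 0.6 -0.  -0.3] turn -0.0 dist 0.6880732536899813
```

View pics/side8.png

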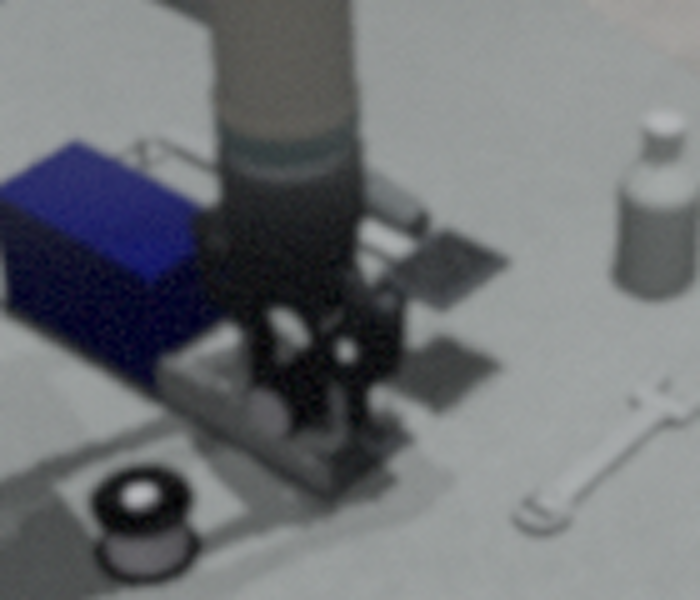

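Call:
drive_tool(steps=[[0, 0, 0, 0, -0.2], [0, 0, 0, 0, -0.6], [0, 0, 0, 0, -1], [0, 0, 0, 0, -1], [0, 0, 0, 0, -1]], squeeze=30)

```text
clock: 11.6
position: [0.5253, 0.0227, 0.0207]
ee_rot: [-0.003, 0.634, 0.774, 0.001]
contact_force: [-1.6, 4.8, 5.8]
width: 0.0352
```

```bash
python3 -c "
from h import *
go([0.525,0.022,0.15],1.77)
"
```

```text
t 11.6 pos [0.5253 0.0227 0.0207] yaw 1.769 tilt [-0.003  0.006 -1.   ] F [-1.64  4.76  5.75] w 0.0352
shift mm [   0.2   -0.7 -129.3] turn -0.001 dist 129.32072932217943
```

Grip at 35 mm, matching the can. Lift.

Call:
drive_tool(steps=[[0, 0, -5, 0, -1], [0, 0, -20, 0, -1], [0, 0, -50, 0, -1], [0, 0, -90, 0, -1], [0, 0, -130, 0, -1]])

```text
clock: 12.1
position: [0.5254, 0.0214, 0.1521]
ee_rot: [-0.003, 0.634, 0.774, 0.001]
contact_force: [1.1, 0.6, -0.6]
width: 0.0349
```

```bash
python3 -c "
from h import *
for n in ('side','top'):
    im=manip.get_image(n); cv2.imwrite(f'pics/{n}9.png',cv2.resize(im[60:240,120:360],None,fx=3,fy=3,interpolation=cv2.INTER_CUBIC))
go([0.5106,-0.2826,0.15],-0.262)
"
```

```text
t 12.2 pos [0.53   0.0211 0.1567] yaw 1.769 tilt [ 0.01   0.004 -1.   ] F [ 0.99  0.1  -0.22] w 0.0349
shift mm [-293.9  -78.9    5.4] turn 2.031 dist 304.40573653313817
```

View pics/side9.png

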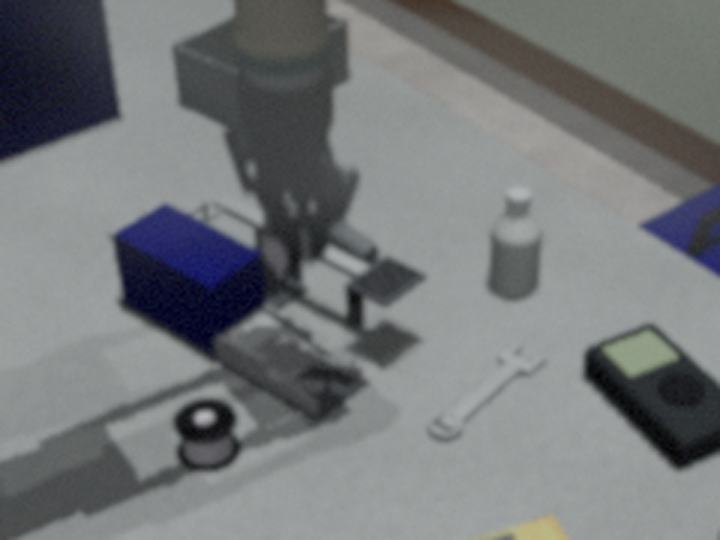

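Call:
drive_tool(steps=[[-20, -5, 0, 0.14, -1], [-40, -10, 0, 0.28, -1], [-60, -16, 0, 0.42, -1], [-80, -21, 0, 0.56, -1], [-100, -27, 0, 0.7, -1]])

```text
clock: 12.7
position: [0.5228, -0.0833, 0.1558]
ee_rot: [0.001, 0.862, 0.507, 0.005]
contact_force: [0.1, 0.0, -0.7]
width: 0.0351
```

```bash
python3 -c "
from h import *
go([0.5106,-0.2826,0.15],-0.262)
"
```

```text
t 12.7 pos [ 0.5228 -0.0833  0.1558] yaw 1.064 tilt [ 0.009  0.003 -1.   ] F [ 0.09  0.01 -0.72] w 0.0351
shift mm [-180.1   86.1    5. ] turn 1.326 dist 199.73306947982175
```

Call:
drive_tool(steps=[[-20, 10, 0, 0.14, -1], [-40, 19, 0, 0.28, -1], [-60, 29, 0, 0.42, -1], [-80, 38, 0, 0.56, -1], [-100, 48, 0, 0.7, -1]])

```text
clock: 13.2
position: [0.5155, -0.1951, 0.1548]
ee_rot: [-0.001, 0.984, 0.178, 0.004]
contact_force: [0.6, -0.4, -1.4]
width: 0.0353
```

```bash
python3 -c "
from h import *
go([0.5106,-0.2826,0.12],-0.262)
"
```

```text
t 13.2 pos [ 0.5155 -0.1951  0.1548] yaw 0.358 tilt [ 0.008  0.003 -1.   ] F [ 0.55 -0.42 -1.38] w 0.0353
shift mm [-35.5  80.3  34.5] turn 0.62 dist 94.2991578215448
```

Call:
drive_tool(steps=[[-8, 18, 8, 0.13, -1], [-16, 36, 16, 0.26, -1], [-24, 54, 24, 0.39, -1], [-32, 72, 32, 0.52, -1], [-35, 80, 36, 0.62, -1]])

```text
clock: 13.7
position: [0.5101, -0.284, 0.1171]
ee_rot: [-0.002, 0.991, -0.134, 0.003]
contact_force: [0.4, 0.2, -1.2]
width: 0.0349
```

Call:
drive_tool(steps=[[0, 0, 0, 0, -1]])

```text
clock: 13.8
position: [0.5093, -0.2851, 0.1159]
ee_rot: [-0.002, 0.991, -0.134, 0.002]
contact_force: [0.4, -0.4, 0.2]
width: 0.0349
```

```bash
python3 -c "
from h import *
go([0.5106,-0.2826,0.02],-0.262)
for n in ('top','side'):
    im=manip.get_image(n); np.save(f'pics/{n}10.npy',im)
    m=manip.masks_of(n,'capacitor')[:2]
    for q in m: print(n,q['conf'],q['location'],q['pixels'].sum())
    cv2.imwrite(f'pics/{n}10.png',cv2.resize(im[140:310,230:400],None,fx=4,fy=3.5,interpolation=cv2.INTER_CUBIC))
go([0.5106,-0.2826,0.02],-0.262)
"
```

```text
t 13.8 pos [ 0.5093 -0.2851  0.1159] yaw -0.269 tilt [ 0.005  0.003 -1.   ] F [ 0.44 -0.35  0.16] w 0.0349
shift mm [ 0.2 -2.4 96. ] turn -0.007 dist 95.98491003765407
top 0.5 [330.4, 190.0] 104
side 0.59 [294.5, 216.9] 294
t 14.0 pos [ 0.5099 -0.2834  0.1171] yaw -0.266 tilt [ 0.006  0.003 -1.   ] F [-0.43 -0.2  -1.03] w 0.0347
shift mm [-0.1 -0.5 97.1] turn -0.004 dist 97.12803504524574
```

View pics/side10.png

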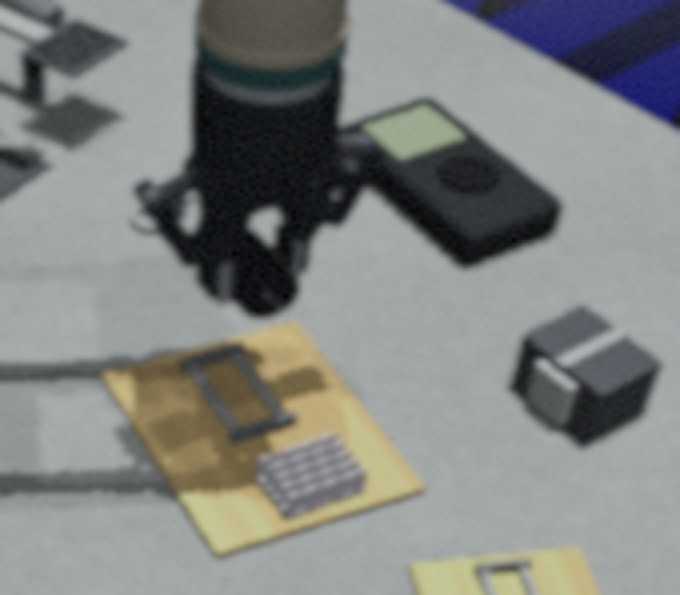

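View pics/top10.png

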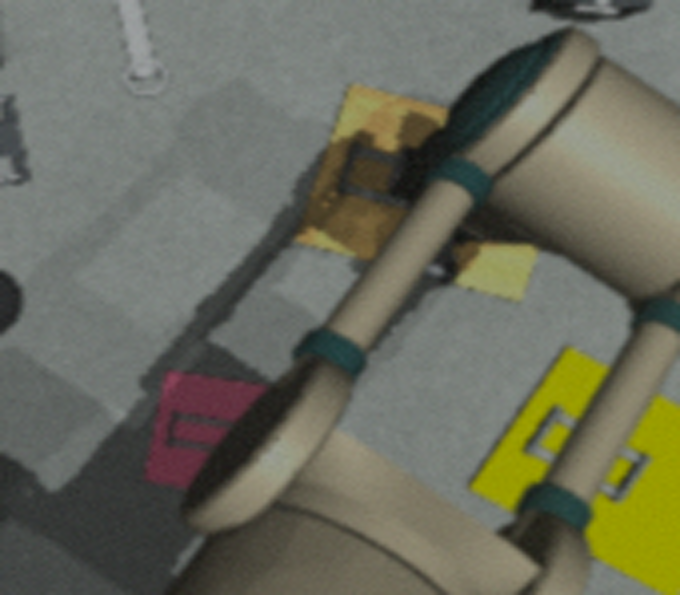

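```bash
python3 -c "
from h import *
pc=lambda l:(np.array(l,float)+.5)/np.array([4,3.5])-.5+np.array([230,140])
fr=pc([(183,360),(240,348),(297,412),(233,438)])
a=at_z('side',fr,.018); print('frame side',a.round(4).tolist(),a.mean(0))
print('edges',np.linalg.norm(a[1]-a[0]),np.linalg.norm(a[2]-a[1]))
print('proj cradle .018', (proj('side',[.5106,-.2826,.018])), fr.mean(0))
def hull(c,p,yaw,n=24):
    t=np.linspace(0,2*np.pi,n,endpoint=False)
    ax=np.array([-np.sin(yaw),np.cos(yaw),0]); e=np.array([np.cos(yaw),np.sin(yaw),0])
    P=[np.array(p)+ax*h+ .018*(np.cos(q)*e+np.sin(q)*np.array([0,0,1])) for h in(-.024,.024) for q in t]
    return cv2.convexHull(proj(c,P).astype(np.float32)).reshape(-1,2)
im=np.load('pics/side10.npy').copy()
big=cv2.resize(im[160:270,250:350],None,fx=6,fy=5,interpolation=cv2.INTER_CUBIC)
for p,col in(([.5098,-.284,.1275],(0,255,0)),):
    h=hull('side',p,-.266); h=((h-[250,160]+.5)*[6,5]-.5).astype(np.int32); cv2.polylines(big,[h],True,col,1)
m=manip.masks_of('side','capacitor')[0]['pixels'].astype(np.uint8); cs=cv2.findContours(m,0,2)[0]
for c in cs: cv2.polylines(big,[((c.reshape(-1,2)-[250,160]+.5)*[6,5]-.5).astype(np.int32)],True,(0,0,255),1)
cv2.imwrite('pics/ov10.png',big)
"
```

```text
frame side [[0.5006, -0.2434, 0.018], [0.5344, -0.2563, 0.018], [0.5224, -0.3196, 0.018], [0.4791, -0.313, 0.018]] [ 0.50910344 -0.28306581  0.018     ]
edges 0.03620487726526994 0.06442699867909504
proj cradle .018 [[289.44092008 250.27984142]] [289.1875     250.92857143]
```

View pics/ov10.png

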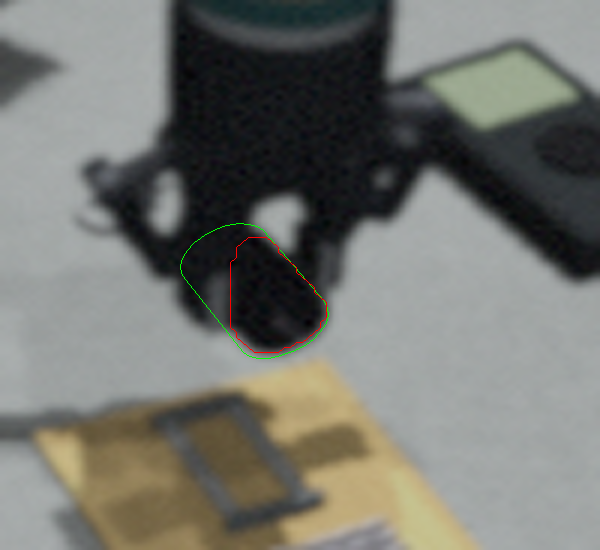

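Call:
drive_tool(steps=[[0, -1, 20, 0, -1], [0, -1, 40, 0, -1], [0, -1, 60, 0, -1], [0, -1, 72, 0, -1], [0, -1, 80, 0, -1]])

```text
clock: 14.55
position: [0.5107, -0.2816, 0.0367]
ee_rot: [-0.002, 0.991, -0.132, 0.003]
contact_force: [0.6, 0.6, 0.3]
width: 0.0351
```

Call:
drive_tool(steps=[[0, 0, 0, 0, -1]])

```text
clock: 14.65
position: [0.5105, -0.2812, 0.0361]
ee_rot: [-0.002, 0.991, -0.132, 0.002]
contact_force: [0.8, -0.9, 0.2]
width: 0.035
```

```bash
python3 -c "
from h import *
go([0.5097,-0.282,0.018],-0.266)
for n in ('side',):
    im=manip.get_image(n); np.save(f'pics/{n}11.npy',im)
    cv2.imwrite(f'pics/{n}11.png',cv2.resize(im[180:290,250:350],None,fx=6,fy=5,interpolation=cv2.INTER_CUBIC))
go([0.5097,-0.282,0.018],-0.266)
"
```

```text
t 14.65 pos [ 0.5105 -0.2812  0.0361] yaw -0.265 tilt [ 0.005  0.004 -1.   ] F [ 0.78 -0.92  0.22] w 0.035
shift mm [-0.6  1.1 18.1] turn 0.001 dist 18.095027687318833
t 14.7 pos [ 0.5108 -0.2814  0.0366] yaw -0.265 tilt [ 0.006  0.003 -1.   ] F [ 0.23 -0.54 -0.47] w 0.0351
shift mm [-1.   1.  18.6] turn 0.001 dist 18.68380665530056
```

View pics/side11.png

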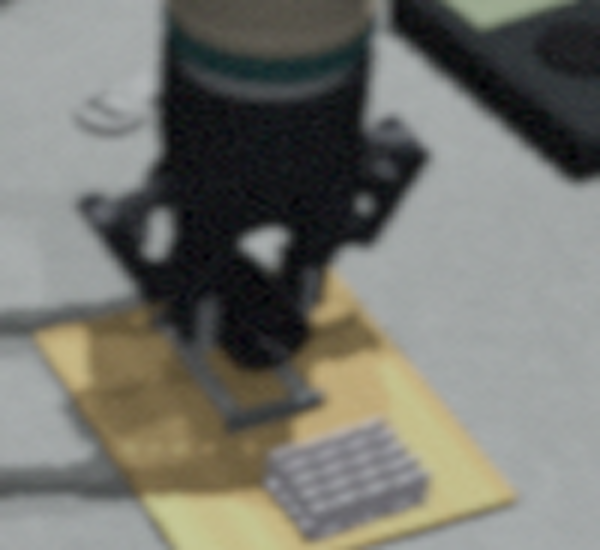

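Call:
drive_tool(steps=[[0, 1, 4, 0, -1], [-1, 1, 8, 0, -1], [-1, 1, 12, 0, -1], [-1, 1, 14, 0, -1], [-1, 1, 15, 0, -1]])

```text
clock: 15.2
position: [0.5096, -0.282, 0.0214]
ee_rot: [-0.002, 0.991, -0.132, 0.002]
contact_force: [-0.6, 0.1, -1.1]
width: 0.0349
```

Call:
drive_tool(steps=[[0, 0, 1, 0, -1], [0, 0, 2, 0, -1]])

```text
clock: 15.4
position: [0.5096, -0.282, 0.0193]
ee_rot: [-0.002, 0.991, -0.132, 0.002]
contact_force: [-0.1, 0.1, -0.6]
width: 0.035
```

```bash
python3 -c "
from h import *
go([0.5097,-0.282,0.018],-0.266)
"
```

```text
t 15.4 pos [ 0.5096 -0.282   0.0193] yaw -0.265 tilt [ 0.005  0.004 -1.   ] F [-0.11  0.11 -0.64] w 0.035
shift mm [ 0.1 -0.   1.3] turn 0.001 dist 1.3378436445966848
```

Call:
drive_tool(steps=[[0, 0, 1, 0, -1], [0, 0, 2, 0, -1]])

```text
clock: 15.6
position: [0.5097, -0.2821, 0.0173]
ee_rot: [-0.002, 0.991, -0.132, 0.003]
contact_force: [-0.6, 0.8, 0.5]
width: 0.0348
```

Call:
drive_tool(steps=[[0, 0, 0.5, 0, -1], [0, 0, 1, 0, -1]])

```text
clock: 15.8
position: [0.5096, -0.282, 0.017]
ee_rot: [-0.002, 0.991, -0.132, 0.002]
contact_force: [-2.4, 0.7, 7.9]
width: 0.0346
```

Call:
drive_tool(steps=[[0, 0, 0, 0, -0.1], [0, 0, 0, 0, 0], [0, 0, 0, 0, 0.2], [0, 0, 0, 0, 0.4], [0, 0, 0, 0, 0.4]])

```text
clock: 16.3
position: [0.5096, -0.282, 0.0169]
ee_rot: [-0.002, 0.991, -0.132, 0.002]
contact_force: [-0.1, -0.0, -0.4]
width: 0.0597
```

```bash
python3 -c "
from h import *
go([0.5097,-0.282,0.018],-0.266)
for n in ('side',):
    im=manip.get_image(n); np.save(f'pics/{n}12.npy',im)
    cv2.imwrite(f'pics/{n}12.png',cv2.resize(im[180:290,250:350],None,fx=6,fy=5,interpolation=cv2.INTER_CUBIC))
"
```

```text
t 16.3 pos [ 0.5096 -0.282   0.0169] yaw -0.265 tilt [ 0.005  0.003 -1.   ] F [-0.13 -0.04 -0.41] w 0.0597
shift mm [ 0.1 -0.  -1.1] turn 0.001 dist 1.0745037553947911
```

View pics/side12.png

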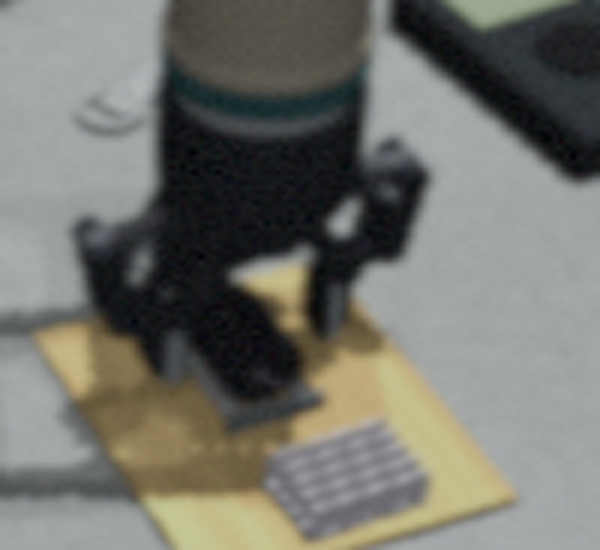

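Released with zero load; the can sits in the cradle at about crop (250,340), just inside the near end block (275,405). Retract straight up.

Call:
drive_tool(steps=[[0, 0, -5, 0, 0.4], [0, 0, -20, 0, 0.4], [0, 0, -50, 0, 0.4], [0, 0, -90, 0, 0.4], [0, 0, -140, 0, 0.4]])

```text
clock: 16.85
position: [0.5077, -0.2817, 0.1571]
ee_rot: [-0.003, 0.991, -0.132, 0.001]
contact_force: [0.2, -1.3, -0.8]
width: 0.0601
```

Call:
drive_tool(steps=[[0, 45, -20, 0, 0.4], [0, 90, -20, 0, 0.4], [0, 130, -20, 0, 0.4], [0, 170, -20, 0, 0.4], [0, 170, -20, 0, 0.4]])

```text
clock: 17.35
position: [0.4615, -0.4512, 0.1761]
ee_rot: [-0.001, 0.991, -0.134, 0.001]
contact_force: [-0.7, 0.2, -0.9]
width: 0.06
```

```bash
python3 -c "
from h import *
go([0.5097,-0.282,0.018],-0.266)
for n in ('side','top'):
    im=manip.get_image(n); np.save(f'pics/{n}13.npy',im)
    cv2.imwrite(f'pics/{n}13.png',cv2.resize(im,None,fx=1.5,fy=1.5,interpolation=cv2.INTER_CUBIC))
    cv2.imwrite(f'pics/{n}13b.png',cv2.resize(im[140:290,250:400],None,fx=4,fy=4,interpolation=cv2.INTER_CUBIC))
    for q in manip.masks_of(n,'capacitor')[:2]: print(n,q['conf'],q['location'],q['pixels'].sum(), at_z(n,[q['location']],.03))
"
```

```text
t 17.35 pos [ 0.4615 -0.4512  0.1761] yaw -0.269 tilt [ 0.002  0.002 -1.   ] F [-0.73  0.25 -0.94] w 0.06
shift mm [   1.1 -175.5  158.5] turn -0.003 dist 236.51897919524097
side 0.59 [291.5, 246.6] 343 [[ 0.51449408 -0.28459225  0.03      ]]
side 0.4 [289.5, 139.6] 502 [[0.7954893  0.04030439 0.03      ]]
top 0.74 [332.9, 188.4] 274 [[ 0.5173911  -0.28923977  0.03      ]]
```

View pics/side13b.png

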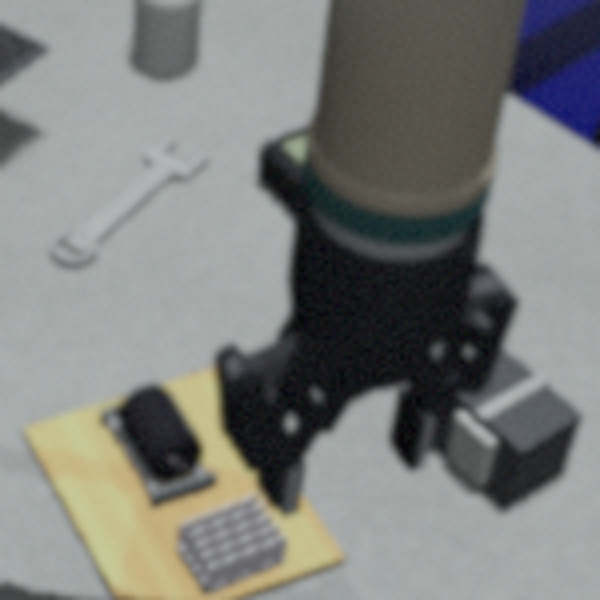

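View pics/top13b.png

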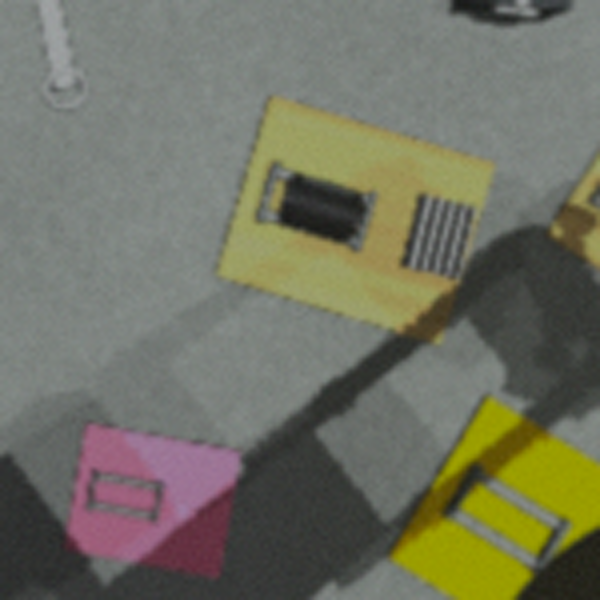

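View pics/side13.png

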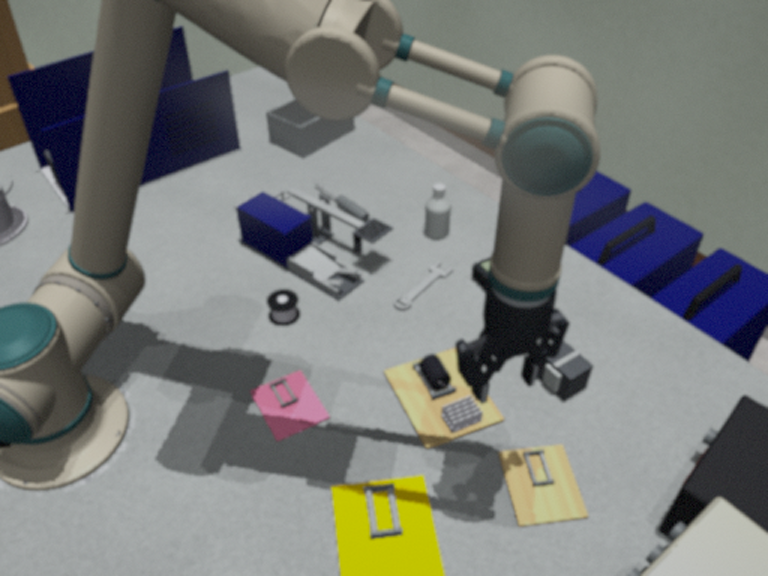

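```bash
python3 -c "
from h import *
from scipy.optimize import minimize
def hull(c,p,yaw,n=24):
    t=np.linspace(0,2*np.pi,n,endpoint=False)
    ax=np.array([-np.sin(yaw),np.cos(yaw),0]); e=np.array([np.cos(yaw),np.sin(yaw),0])
    P=[np.array(p)+ax*h+ .018*(np.cos(q)*e+np.sin(q)*np.array([0,0,1])) for h in(-.024,.024) for q in t]
    return cv2.convexHull(proj(c,P).astype(np.float32)).reshape(-1,2)
for n in('top','side'):
    m=manip.masks_of(n,'capacitor')[0]['pixels'].astype(np.uint8)
    M=cv2.resize(m,None,fx=8,fy=8,interpolation=cv2.INTER_NEAREST)
    def cost(p):
        z=np.zeros_like(M); cv2.fillPoly(z,[np.round((hull(n,[p[0],p[1],.028],p[2])+.5)*8).astype(np.int32)],1)
        return 1-(z&M).sum()/(z|M).sum()
    best=min(((cost([x,y,a]),x,y,a) for x in np.arange(.498,.524,.002) for y in np.arange(-.3,-.268,.002) for a in (-.36,-.31,-.266,-.22,-.16)))
    print(n,np.round(best,3), 'at placed', cost([.5097,-.282,-.266]))
    im=np.load(f'pics/{n}13.npy')
    big=cv2.resize(im[170:280,270:370],None,fx=6,fy=5,interpolation=cv2.INTER_CUBIC)
    for p,col in(([.5097,-.282,.028],(0,255,0)),([best[1],best[2],.028],(0,0,255))):
        h=((hull(n,p,-.266)-[270,170]+.5)*[6,5]-.5).astype(np.int32); cv2.polylines(big,[h],True,col,1)
    cv2.imwrite(f'pics/ov13{n}.png',big)
"
```

```text
top [ 0.084  0.51  -0.282 -0.22 ] at placed 0.09024296182028535
side [ 0.1    0.512 -0.28  -0.266] at placed 0.10540048041083405
```

View pics/ov13top.png

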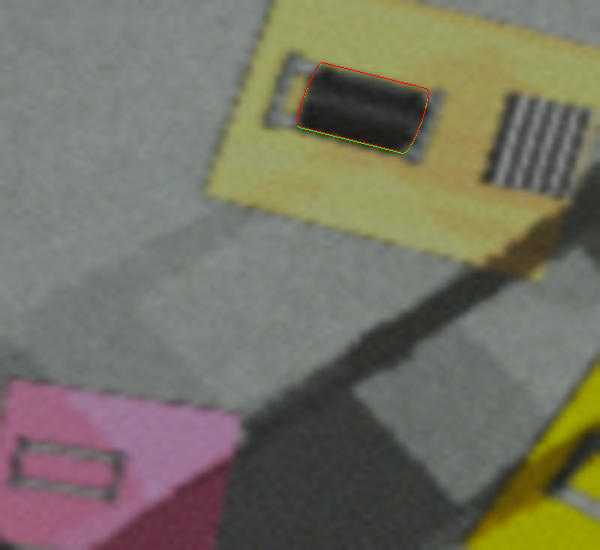

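View pics/ov13side.png

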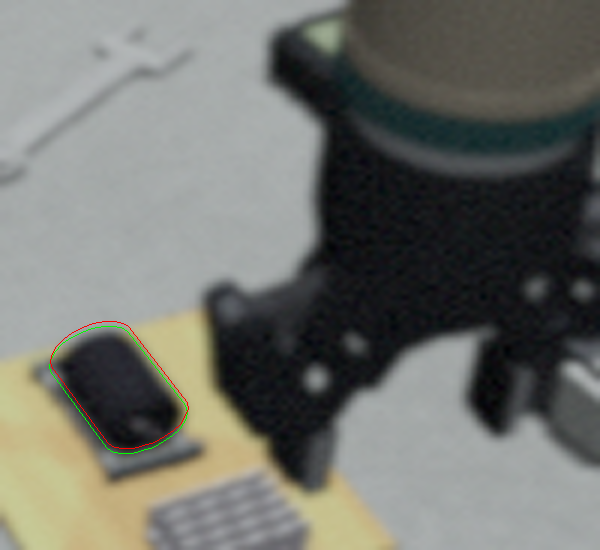

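```bash
python3 -c "
from h import *
st(); print(manip.sign_off())
"
```

```text
clock 17.65
qpos [-0.8759  0.4101  1.4386  0.006   1.2963 -0.6142]
position [ 0.4636 -0.4445  0.1762]
ee_rot [-3.300e-03  9.913e-01 -1.313e-01  7.000e-04]
contact_force [-1.2354 -0.5445 -0.2638]
width 0.0598
the job is handed in; nothing more can be done
None
```

The job is done and handed in at 17.65 s. No verdict was reported, so what follows rests on my own readings and pictures.

- **Pedal:** I pressed it onto its stop and held about 18 N down (about 19 N in total) for roughly 0.6 s. I then eased it up at about 15 mm/s; the pictures showed the lid shut and the capacitor in the tray.
- **Capacitor:** I picked it up by its diameter, with one finger in the notch. Setting it on the rods gave about 8 N of contact, and the measured force was back to about zero after letting go.
- **Last checks:** In both cameras the capacitor's outline fits a can lying on the rods within about 3 mm of the cradle point. The side camera puts its axis in line with the rods, and the top camera about 0.05 rad off. In the top picture it looks closer to one end block. I put that down to the camera angle, since the outline fit agrees with the placed position.
- **Around it:** The lid looked shut, the arm was clear, and no bystander appeared to have moved. I judged the bystanders by eye, not by measurement.

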